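Repack the boot wax jars in reverse order

ROBOT

A 6-joint arm with a two-finger parallel gripper is mounted at the origin on the work surface. World frame = base frame: x ahead of the robot, y to its left, z up, the work surface at z = 0. Lengths are in mm, angles in rad, forces in N, time in s.
With the tool pointing down it reaches from about 275 to 750 mm from the base axis. Payload 10.2 kg.
Tool frame: the origin (TCP) lies between the finger pads; the fingertips stand 17 mm ahead of it and the grasp point (between the pads) lies 2 mm behind it (tips_ahead is the distance from the TCP to the fingertips, in mm); z points along the fingers, y is the line along which they close (so a half turn about z gives the same grasp; the last joint's range is limited). The gripper opens to 85 mm and grips with 20 to 120 N. Pads are 22 mm wide; open, the fingers measure 114 mm over their backs; the gripper's body (76 mm by 85 mm) begins 54 mm behind the grasp point. The pads swing forward as they close: fully open they stand 13 mm farther back than shut.
Start: joints at [-1.402, 0.313, 1.498, -0, 1.331, -0.223], TCP at [200.461, -485.229, 248.294] pointing down, gripper open.
Joint ranges: [-2.94, 2.94], [-0.97, 2.17], [0.19, 2.56], [-1.23, 4.37], [0.02, 3.11], [-2.88, 2.88]. Speed limits (rad/s): [2.39, 2.39, 3.01, 3.14, 3.14, 3.14].

INTERFACE

Orientations are given as a unit quaternion [w, x, y, z].
In Python, from rig import sense, capture, finish_job, boxes_of, tips_ahead gives the robot as it stands.
- The arm moves only by the tool drive_tool, never from a script. Its argument "commands" is text: rows parted by semicolons, each of 7 numbers parted by spaces: the shift along the world's x, y, z in units of 0.1 m (1.0 is 0.1 m), then the turn, a rotation vector about the world's x, y, z in units of pi/4 rad (1.0 is pi/4 rad), then the opening in per cent of the stroke, from 0 (shut) to 100 (fully open). A call has 1 to 20 rows; each row shifts and turns the commanded pose from where the row before left it; what a row does not reach is not made up. A row lasts 1/12 s, in which the tool goes at most 41.7 mm and 7.16 degrees, less where a joint would pass 70% of its speed; a pose out of reach is approached as far as the arm can. A call with a number of a shift or a turn outside -1 to 1 is refused whole. A call with a gripper value outside its range is refused whole. The fingers move at their own pace and stop on an object; "force" is the grip in N (left out, the last holds). Time passes only in rows, so rows that do not move let the fingers close. It gives the time, the measured TCP pose, the force, the opening and the grip force at its end, in the units of the state.
- sense(): the state, without advancing time (a new reading comes with each control period).
- capture(name): name is "side" or "top" or "wrist"; returns a dict with "pixels" (400x640x3 uint8, blue, green, red), "fov_y" (degrees; the focal length in pixels is half the picture's height over the tangent of half this angle, whatever the lens; pixels are square), "cx", "cy" (the principal point, pixels), "position" and "attitude" of the camera in the world; the wrist camera has in their place "tool_from_camera" (4x4, takes a point from camera to tool coordinates, whose origin is the TCP and whose axes are the flange's). Camera axes: x right, y down, z forward; pixel columns grow to the right and rows downward; lengths in mm; the calibration is good to about 2 mm. The wrist camera is an equidistant fisheye: a pixel r from the principal point sees the ray r / f radians off the axis. A picture is of the moment at which its call begins: read the wrist's pose just before it. There is no depth.
- finish_job(): hands the job in; it is judged then, once.
Trained networks look in a picture, given as the dict that the camera call returned (one of the last four; its "shot" number tells which), for a name from the list of things; names that differ only in an ending like _2 or _b are one class to them, and where a whole thing is asked for, a point or a joint stands for the part that bears it (a point fixed in the world has none). Each returns a list of dicts, best first, with "confidence" (0 to 1); they miss things now and then, are a little off and sometimes report something else, mostly with a low value. They report only what shows in the picture. A call takes as long as a camera call. They do not tell look-alikes from the thing itself.
- boxes_of(picture, name): "position" ([column, row] in pixels, amid what is visible of it).
The state is a dict: "time_s": time; "joints": joint angles; "dq": joint speeds; "tau": joint torques, N m; "eef_pos": TCP position; "ee_rot": TCP orientation; "force": force on the tool from outside, world axes, zero at the start; "wrist_torque": the same for the moment, N m; "grip_width": opening from 0.0 (shut) to 1.0 (fully open); "grip_force": force on a finger pad.
Only numpy, scipy, OpenCV 4.12 (cv2) and the standard library are available. Lean on these libraries where they do the work, as an engineer would, in place of code of your own. Each camera call takes 0.05 s, during which the arm holds its last target. There are 200 camera calls.

TASK

The travel caddy gets used from its other side, so please move all four boot wax jars from the wooden storage rack into the black caddy in reverse order: seen from the robot, the jar at the left end of the storage rack goes into the bay at the right end of the caddy, and so on along the row. Stand each jar upright on the floor of its own bay and let go, and leave the headlamp, pole basket, boot tree and ice scraper where they are.

Things in the scene. Friction and masses are not known exactly. Their poses are not given: they have to be found in the camera images.
- storage_rack: Fixed brown wooden rack that holds the jars at first. Tray 70 (x) x 268 (y) x 28 mm high; walls, floor and 3 dividers 4 mm thick; a row of 4 square 62 mm bays, centres at y = +99, +33, -33, -99 mm. Origin: centre of underside; x away from the robot, y along the row to its left (yaw within 0.13 rad). A ledge 22 mm deep, 20 mm high on its near (-x) side carries the tags.
- caddy: Fixed black plastic caddy with pale bay floors, empty at first, nearer or farther than the rack. Tray 70 (x) x 268 (y) x 28 mm high; walls, floor and 3 dividers 4 mm thick; a row of 4 square 62 mm bays, centres at y = +99, +33, -33, -99 mm. Origin: centre of underside; x away from the robot, y along the row to its left (yaw within 0.13 rad). An orange lug sticks out 16 mm at each end, top at z = 26 mm.
- jar_red: Loose upright round jar of boot wax, white with a red lid and a red band, 46 mm in diameter over its whole height, 70 mm tall, about 120 g. Origin at the centre of its underside, z up. It starts in one of the four bays of the storage rack, one jar to a bay.
- jar_yellow: Loose upright round jar of boot wax, white with a yellow lid and a yellow band, 46 mm in diameter over its whole height, 70 mm tall, about 120 g. Origin at the centre of its underside, z up. It starts in one of the four bays of the storage rack, one jar to a bay.
- jar_green: Loose upright round jar of boot wax, white with a green lid and a green band, 46 mm in diameter over its whole height, 70 mm tall, about 120 g. Origin at the centre of its underside, z up. It starts in one of the four bays of the storage rack, one jar to a bay.
- jar_blue: Loose upright round jar of boot wax, white with a blue lid and a blue band, 46 mm in diameter over its whole height, 70 mm tall, about 120 g. Origin at the centre of its underside, z up. It starts in one of the four bays of the storage rack, one jar to a bay.
- tag_red: Flat red label, 14 x 46 x 3 mm, fixed on the ledge of the storage rack in front of the bay where the jar with the red lid starts; it never moves, so it still shows that jar's old place later. Origin at the centre of its underside, on the 20 mm high ledge, 46 mm from the bay centre towards the robot.
- tag_yellow: Flat yellow label, 14 x 46 x 3 mm, fixed on the ledge of the storage rack in front of the bay where the jar with the yellow lid starts; it never moves, so it still shows that jar's old place later. Origin at the centre of its underside, on the 20 mm high ledge, 46 mm from the bay centre towards the robot.
- tag_green: Flat green label, 14 x 46 x 3 mm, fixed on the ledge of the storage rack in front of the bay where the jar with the green lid starts; it never moves, so it still shows that jar's old place later. Origin at the centre of its underside, on the 20 mm high ledge, 46 mm from the bay centre towards the robot.
- tag_blue: Flat blue label, 14 x 46 x 3 mm, fixed on the ledge of the storage rack in front of the bay where the jar with the blue lid starts; it never moves, so it still shows that jar's old place later. Origin at the centre of its underside, on the 20 mm high ledge, 46 mm from the bay centre towards the robot.
- headlamp: Bystander: silver headlamp without its strap, 47 x 62 x 46 mm, loose. Origin at its underside near its middle. To be left alone.
- pole_basket: Bystander: red ski pole basket, a disc 88 mm across with a hub, 28 mm high, loose. Origin at its underside near its middle. To be left alone.
- boot_tree: Bystander: wooden boot tree lying along its x, 243 mm long, 66 mm wide, 44 mm high, loose. Origin at its underside near its middle. To be left alone.
- ice_scraper: Bystander: grey plastic ice scraper lying along its x, 198 mm long, 100 mm wide, 18 mm high, loose. Origin at its underside near its middle. To be left alone.
Mind the look-alikes: they are no part of the job. Leave any pink or purple look-alike of the jar_red alone.

How it is judged:
By the outcome, as a careful person would: the job done as asked, in the order asked, and still so for the second after the job is handed in, with the robot touching nothing.
It also fails if it takes over 99 s, if anything falls off the work surface, if the arm or the gripper's body presses on something with over 40 N, if the wrist force passes 120 N, or if a joint passes its speed limit or range.

## Working session

There is one attempt and no reset: what is moved stays moved. The work goes in short steps, Python scripts to look and compute and a tool call to move; the robot and the scene stay as the last step left them, time stands still between calls to the robot, and variables do not carry over. Pictures are saved under pics/ and viewed, at most 14 in all, crops included, and the job is handed in when it is done.

Besides the shell and the picture viewer there is one more tool, called after "Call:" by a JSON object that holds its "method" and its "body", one argument or row to a line. drive_tool: Moves the arm, as the interface text tells. Shifts and turns lie within -1 to 1; 1 stands for 0.1 m of shift or pi/4 rad of turn. Its arguments: {"type":"object","properties":{"commands":{"type":"string"},"force":{"type":"number"}},"required":["commands"]}

```bash
mkdir -p pics; cat > h.py <<'E'
import numpy as np, cv2
from rig import *
from scipy.spatial.transform import Rotation as R
names=['storage_rack','caddy','jar_red','jar_yellow','jar_green','jar_blue','tag_red','tag_yellow','tag_green','tag_blue','headlamp','pole_basket','boot_tree','ice_scraper']
def rot(a):
    a=np.array(a,float)
    return a if a.shape==(3,3) else R.from_quat([a[1],a[2],a[3],a[0]]).as_matrix()
def ground(p,px,z):
    f=200/np.tan(np.radians(p['fov_y'])/2)
    d=rot(p['attitude'])@np.array([(px[0]-p['cx'])/f,(px[1]-p['cy'])/f,1]); c=np.array(p['position'])
    return c+d*(z-c[2])/d[2]
E
python3 - <<'E'
from h import *
for n in ['top','side']:
    p=capture(n); cv2.imwrite(f'pics/{n}0.png',p['pixels'])
    print(n,p['position'],p['attitude'],p['fov_y'],p['cx'],p['cy'])
    for k in names:
        for b in boxes_of(p,k)[:3]:
            z=70 if 'jar' in k else 23 if 'tag' in k else 28
            print(k,np.round(b['position']),round(b['confidence'],2),np.round(ground(p,b['position'],z)))
print(sense()['time_s'],sense()['ee_rot'])
E
```

```text
top [ 434.09818897   -8.43926802 1141.87799527] [-0.02691512  0.71577493 -0.69758522  0.01779563] 47.210338132020844 317.9738530335695 205.0306197800637
storage_rack [301. 227.] 0.94 [449.  47.  28.]
caddy [356. 150.] 0.85 [643. -82.  28.]
jar_red [375. 213.] 0.71 [ 486. -128.   70.]
jar_red [335. 271.] 0.7 [350. -37.  70.]
jar_red [377. 264.] 0.67 [ 367. -135.   70.]
jar_yellow [255. 219.] 0.72 [465. 154.  70.]
jar_green [312. 222.] 0.5 [462.  18.  70.]
jar_green [307. 241.] 0.25 [417.  29.  70.]
jar_green [465. 185.] 0.19 [ 558. -336.   70.]
jar_blue [258. 238.] 0.63 [420. 145.  70.]
jar_blue [282. 220.] 0.52 [465.  89.  70.]
tag_red [454. 244.] 0.61 [ 419. -325.   23.]
tag_red [338. 239.] 0.4 [423. -43.  23.]
tag_yellow [256. 240.] 0.51 [416. 157.  23.]
tag_green [256. 218.] 0.53 [468. 159.  23.]
tag_blue [172. 250.] 0.69 [386. 361.  23.]
headlamp [458. 243.] 0.92 [ 421. -334.   28.]
headlamp [170. 132.] 0.22 [676. 378.  28.]
pole_basket [465. 182.] 0.59 [ 569. -350.   28.]
boot_tree [170. 135.] 0.82 [669. 378.  28.]
boot_tree [337. 223.] 0.18 [462. -41.  28.]
ice_scraper [170. 25
[... 527 characters left out ...]
.  70.]
jar_yellow [278. 308.] 0.59 [335. 396.  70.]
jar_green [333. 210.] 0.54 [446.  32.  70.]
jar_blue [316. 226.] 0.66 [442. 118.  70.]
tag_red [354. 212.] 0.63 [421. -45.  23.]
tag_red [347. 195.] 0.31 [486. -95.  23.]
tag_yellow [303. 178.] 0.55 [651. -79.  23.]
tag_yellow [312. 248.] 0.42 [427. 153.  23.]
tag_green [345. 222.] 0.59 [419.   7.  23.]
tag_green [323. 236.] 0.24 [432.  97.  23.]
tag_blue [328. 238.] 0.44 [414.  95.  23.]
pole_basket [367. 154.] 0.63 [ 560. -319.   28.]
boot_tree [195. 255.] 0.56 [653. 379.  28.]
boot_tree [369. 153.] 0.29 [ 558. -325.   28.]
ice_scraper [277. 306.] 0.94 [363. 369.  28.]
1.5 [-8.25716179e-06  9.80874761e-01  1.94639930e-01  6.41983053e-06]
```

```bash
python3 - <<'E'
import cv2
a=cv2.imread('pics/top0.png')[110:290,230:430]
cv2.imwrite('pics/top0c.png',cv2.resize(a,(660,594),interpolation=cv2.INTER_CUBIC))
E
```

```text
(no output)
```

View pics/top0c.png

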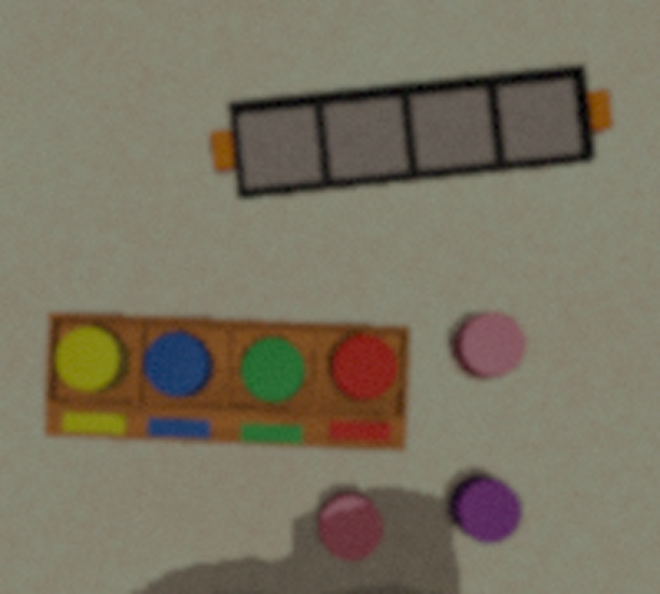

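View pics/top0.png

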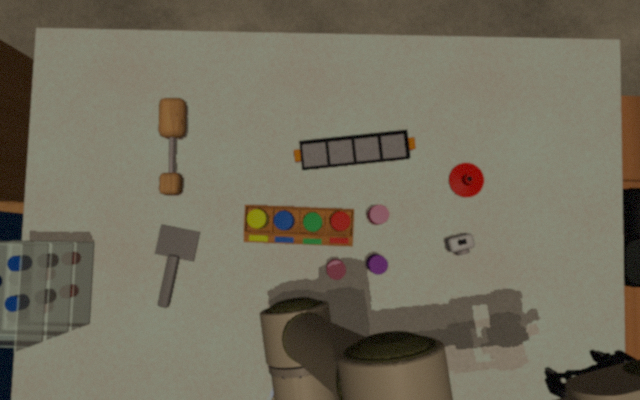

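View pics/side0.png

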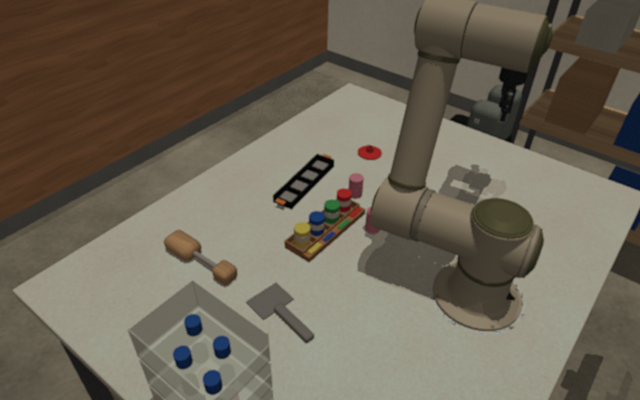

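The top crop shows the rack, left to right as the robot sees it, as yellow (crop 88,358), blue (178,364), green (273,369) and red (364,366). The empty caddy lies farther out, with rim corners near (232,103), (584,68), (592,157) and (240,196). There are four red-like candidates in full-image pixels: (340,221), (378,214), (336,269) and (377,264). Only (340,221) is true red, stands in a rack bay and has the red tag in front of it. The others are pink or purple, so I leave them alone.

```bash
python3 - <<'E'
from h import *
p=capture('top')
c=lambda u,v:(230+(u+.5)/3.3-.5,110+(v+.5)/3.3-.5)
hsv=cv2.cvtColor(p['pixels'],cv2.COLOR_BGR2HSV)
for k,u,v in [('yel',88,358),('blue',178,364),('green',273,369),('red',364,366)]:
    x0,y0=c(u,v); H=hsv[round(y0),round(x0),0]
    d=np.abs(hsv[...,0].astype(int)-int(H)); d=np.minimum(d,180-d)
    yy,xx=np.mgrid[:400,:640]
    m=(d<12)&(hsv[...,1]>130)&((xx-x0)**2+(yy-y0)**2<12**2)&(yy<y0+13)
    n,l,s,ce=cv2.connectedComponentsWithStats(m.astype(np.uint8),connectivity=4)
    i=1+np.argmax(s[1:,4]); print(k,ce[i],s[i],ground(p,ce[i],74).round(1))
C=[ground(p,c(*q),28) for q in [(232,103),(584,68),(592,157),(240,196)]]
o=np.mean(C,0); ex=(C[0]+C[1]-C[2]-C[3]); ey=(C[0]+C[3]-C[1]-C[2])
print('caddy',o,'len',np.linalg.norm(ey)/2,np.linalg.norm(ex)/2)
y=ey/np.linalg.norm(ey)
for s in [99,33,-33,-99]: print(s,(o+s*y).round(1))
K=[ground(p,c(*q),28) for q in [(51,315),(408,328)]]
print('rack back corners',K)
for q in [(94,424),(178,429),(271,434),(360,432)]: print(ground(p,c(*q),23).round(1))
print(tips_ahead() if callable(tips_ahead) else tips_ahead)
E
```

```text
yel [256.78590078 218.37597911] [246 208  23  22 383] [466.7 148.4  74. ]
blue [283.32319392 220.        ] [274 211  19  18 263] [464.5  86.2  74. ]
green [312.15019763 221.61264822] [304 213  18  18 253] [462.4  18.8  74. ]
red [339.95       220.68095238] [329 209  23  24 420] [466.3 -46.   74. ]
caddy [643.73334859 -79.14294619  28.        ] len 263.2336411429211 68.61887147666766
99 [630.9  19.   28. ]
33 [639.5 -46.4  28. ]
-33 [ 648.  -111.9   28. ]
-99 [ 656.5 -177.3   28. ]
rack back corners [array([499.74946886, 184.86360333,  28.        ]), array([496.83542065, -79.37773367,  28.        ])]
[420.1 150.9  23. ]
[418.   88.6  23. ]
[416.1  19.7  23. ]
[419.3 -45.9  23. ]
17.0
```

Call:
{"method": "drive_tool", "body": {
  "commands": "0.3 0.3 0 0 0 0.15 100;0.3 0.3 0 0 0 0.15 100;0.25 0.35 0 0 0 0.15 100;0.25 0.35 0 0 0 0.15 100;0.2 0.35 0 0 0 0.15 100;0.2 0.35 0 0 0 0.15 100;0.15 0.35 0 0 0 0.15 100;0.1 0.35 0 0 0 0.15 100;0.1 0.35 0 0 0 0.15 100;0.1 0.35 0 0 0 0.15 100;0 0.35 0 0 0 0 100;0 0.35 0 0 0 0 100;0 0.35 0 0 0 0 100;0 0 0 0 0 0 100;0 0 0 0 0 0 100",
  "force": 40
}}

```text
time_s: 2.8
eef_pos: [392.8, -42.4, 248.5]
ee_rot: [0.0, 0.706, 0.708, 0.0]
force: [1.0, -0.1, 0.3]
grip_width: 0.999
grip_force: 0.0
```

```bash
cat >> h.py <<'E'
def wground(s,p,px,z):
    f=200/np.tan(np.radians(p['fov_y'])/2)
    v=np.array([px[0]-p['cx'],px[1]-p['cy']]); r=np.hypot(*v); t=r/f
    d=np.append(v/r*np.sin(t),np.cos(t)); T=np.array(p['tool_from_camera']); Q=rot(s['ee_rot'])
    c=np.array(s['eef_pos'])+Q@T[:3,3]; d=Q@T[:3,:3]@d
    return c+d*(z-c[2])/d[2]
E
python3 - <<'E'
from h import *
s=sense();p=capture('wrist');cv2.imwrite('pics/w1.png',p['pixels'])
for k in names[:10]:
    for b in boxes_of(p,k)[:2]: print(k,np.round(b['position']),round(b['confidence'],2),wground(s,p,b['position'],72 if 'jar' in k else 23).round(1))
E
```

```text
storage_rack [362.  96.] 0.71 [439.4  47.8  23. ]
caddy [502. 190.] 0.6 [635.1 -59.8  23. ]
caddy [361.  94.] 0.23 [437.7  50.3  23. ]
jar_red [393. 250.] 0.9 [ 474.  -117.5   72. ]
jar_red [300. 254.] 0.88 [ 370.2 -121.1   72. ]
jar_yellow [389.  11.] 0.73 [459.4 134.7  72. ]
jar_yellow [388. 124.] 0.45 [459.   19.8  72. ]
jar_green [386. 122.] 0.77 [456.8  22.1  72. ]
jar_green [334. 340.] 0.37 [ 411.6 -251.8   72. ]
jar_blue [390.  59.] 0.66 [460.   84.4  72. ]
tag_red [343. 175.] 0.67 [419.2 -43.7  23. ]
tag_yellow [345.  12.] 0.77 [420.5 145.4  23. ]
tag_green [341. 117.] 0.69 [415.6  23.   23. ]
tag_blue [345.  61.] 0.66 [420.4  87.1  23. ]
```

View pics/w1.png

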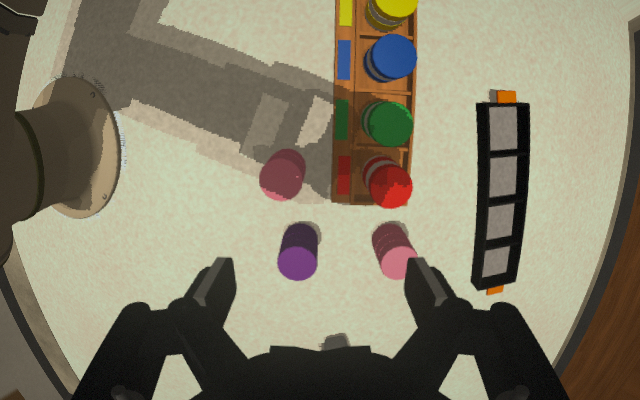

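The wrist view shows lids at about blue (393,58), green (388,122) and red (391,186). The caddy is on the right, with rim corners near (477,103), (529,103), (518,290) and (472,290). Next I convert these to positions.

```bash
python3 - <<'E'
from h import *
s=sense();p=capture('wrist')
hsv=cv2.cvtColor(p['pixels'],cv2.COLOR_BGR2HSV)
for k,x0,y0 in [('blue',393,58),('green',388,122),('red',393,190)]:
    H=int(hsv[y0,x0,0]); d=np.abs(hsv[...,0].astype(int)-H); d=np.minimum(d,180-d)
    m=((d<6)&(hsv[...,1]>120)).astype(np.uint8)
    m=cv2.morphologyEx(m,cv2.MORPH_OPEN,np.ones((9,9),np.uint8))
    n,l,st,ce=cv2.connectedComponentsWithStats(m); i=l[y0,x0]
    print(k,ce[i],st[i],wground(s,p,ce[i],74).round(1))
C=np.array([wground(s,p,q,28) for q in [(477,103),(529,103),(518,290),(472,290)]]);print(C.round())
o=C.mean(0);print(o.round(1))
y=C[0]+C[1]-C[2]-C[3];print(np.linalg.norm(y)/2);y/=np.linalg.norm(y)
for a in [99,33,-33,-99]: print(a,(o+a*y).round(1))
E
```

```text
blue [393.4188415   54.50159134] [ 372   33   44   44 1571] [463.2  87.4  74. ]
green [390.1592233  122.05695793] [ 369  101   43   44 1545] [460.9  20.3  74. ]
red [390.2029544  184.45600514] [ 369  163   44   44 1557] [463.9 -42.9  74. ]
[[ 580.   48.   28.]
 [ 662.   57.   28.]
 [ 708. -225.   28.]
 [ 617. -214.   28.]]
[641.7 -83.6  28. ]
274.909124143056
99 [627.   14.2  28. ]
33 [636.8 -51.   28. ]
-33 [ 646.7 -116.3   28. ]
-99 [ 656.5 -181.5   28. ]
```

Call:
{"method": "drive_tool", "body": {
  "commands": "0.36 -0.01 0 0 0 0 100;0.36 -0.01 0 0 0 0 100;0 0 -0.38 0 0 0 100;0 0 -0.38 0 0 0 100;0 0 -0.38 0 0 0 100;0 0 -0.3 0 0 0 100;0 0 -0.25 0 0 0 100;0 0 -0.2 0 0 0 100;0 0 -0.1 0 0 0 100;0 0 0 0 0 0 100;0 0 0 0 0 0 20;0 0 0 0 0 0 20;0 0 0 0 0 0 20;0 0 0 0 0 0 20;0 0 0 0 0 0 20;0 0 0 0 0 0 20;0 0 0 0 0 0 20;0 0 0 0 0 0 20",
  "force": 40
}}

```text
time_s: 4.9
eef_pos: [465.6, -45.7, 50.6]
ee_rot: [0.001, 0.707, 0.707, 0.001]
force: [-0.2, 0.1, 6.3]
grip_width: 0.531
grip_force: 40.3
```

Call:
{"method": "drive_tool", "body": {
  "commands": "0 0 0.1 0 0 0 20;0 0 0.3 0 0 0 20;0 0 0.4 0 0 0 20;0 0 0.3 0 0 0 20;0.2 0.1 0 0 0 0 20;0.3 0.12 0 0 0 0 20;0.35 0.12 0 0 0 0 20;0.35 0.12 0 0 0 0 20;0.3 0.1 0 0 0 0 20;0.14 0.06 0 0 0 0 20;0 0 0 0 0 0 20;0 0 0 0 0 0 20;0 0 0 0 0 0 20"
}}

```text
time_s: 5.98
eef_pos: [628.1, 16.3, 159.8]
ee_rot: [-0.0, 0.707, 0.707, -0.0]
force: [-0.6, -0.7, -2.2]
grip_width: 0.525
grip_force: 41.7
```

```bash
python3 - <<'E'
from h import *
s=sense();p=capture('wrist');cv2.imwrite('pics/w2.png',p['pixels']);print(s['eef_pos'],s['grip_width'])
t=capture('top');cv2.imwrite('pics/t2.png',cv2.resize(t['pixels'][110:260,230:430],(800,600),interpolation=cv2.INTER_CUBIC))
E
```

```text
[628.13169749  16.3103254  159.79325353] 0.524689265078652
```

View pics/w2.png

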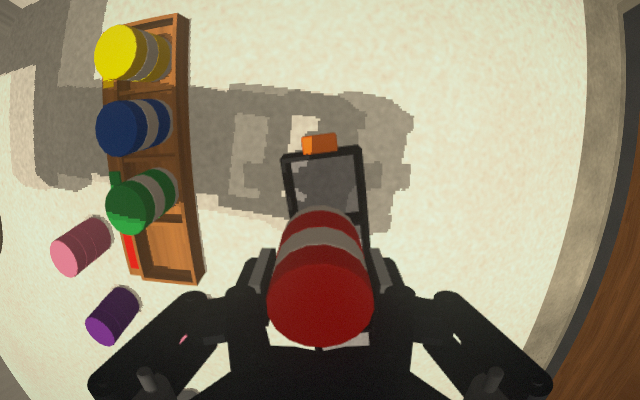

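The red jar is held over the caddy's left bay. The left end wall's outer rim corners show at about (281,159) and (361,147), so I compute the bay centre from those.

```bash
python3 - <<'E'
from h import *
s=sense();p=capture('wrist')
a,b=[wground(s,p,q,28) for q in [(281,159),(361,147)]]
d=b-a; print(a.round(1),b.round(1),np.linalg.norm(d)); d/=np.linalg.norm(d)
row=np.array([d[1],-d[0],0]); print('yaw',np.arctan2(d[1],d[0]))
for i in range(4): print(((a+b)/2+row*(35+66*i)).round(1))
# jar bottom-left lid seen for extrinsic check
hsv=cv2.cvtColor(p['pixels'],cv2.COLOR_BGR2HSV)
print([ (k,wground(s,p,q,74).round(1)) for k,q in [('y',(121,54)),('b',(122,129)),('g',(132,209))]])
E
```

```text
[594.8  50.6  28. ] [662.3  60.8  28. ] 68.18435720076099
yaw 0.15030367355236984
[633.8  21.1  28. ]
[643.7 -44.1  28. ]
[ 653.6 -109.4   28. ]
[ 663.4 -174.7   28. ]
[('y', array([474.9, 147.4,  74. ])), ('b', array([473. ,  87.7,  74. ])), ('g', array([472. ,  21.5,  74. ]))]
```

View pics/t2.png

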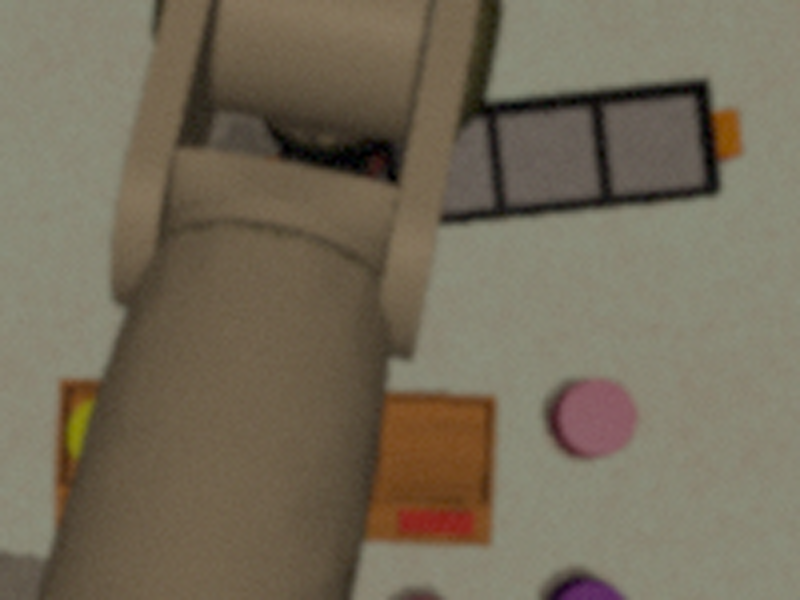

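Call:
{"method": "drive_tool", "body": {
  "commands": "0.03 0.03 -0.2 0 0 0 20;0 0 -0.3 0 0 0 20;0 0 -0.25 0 0 0 20;0 0 -0.15 0 0 0 20;0 0 -0.1 0 0 0 20;0 0 -0.05 0 0 0 20;0 0 -0.03 0 0 0 20;0 0 0 0 0 0 20;0 0 0 0 0 0 20"
}}

```text
time_s: 6.88
eef_pos: [632.3, 19.4, 52.4]
ee_rot: [0.001, 0.707, 0.707, 0.0]
force: [-0.2, -0.4, -1.7]
grip_width: 0.529
grip_force: 41.7
```

Call:
{"method": "drive_tool", "body": {
  "commands": "0 0 -0.015 0 0 0 20;0 0 0 0 0 0 20;0 0 0 0 0 0 100;0 0 0 0 0 0 100;0 0 0 0 0 0 100;0 0 0 0 0 0 100;0 0 0 0 0 0 100;0 0 0 0 0 0 100;0 0 0.2 0 0 0 100;0 0 0.35 0 0 0 100;0 0 0.35 0 0 0 100;0 0 0.35 0 0 0 100;0 0 0.35 0 0 0 100;-0.4 0 0 0 0 0 100;-0.4 0 0 0 0 0 100;-0.4 0 0 0 0 0 100;-0.4 0 0 0 0 0 100;0 0 0 0 0 0 100;0 0 0 0 0 0 100"
}}

```text
time_s: 8.47
eef_pos: [470.6, 19.7, 210.3]
ee_rot: [0.0, 0.707, 0.707, 0.0]
force: [1.1, -0.4, -0.5]
grip_width: 1.001
grip_force: 0.0
```

```bash
python3 - <<'E'
from h import *
s=sense();p=capture('wrist');cv2.imwrite('pics/w3.png',p['pixels']);print(s['eef_pos'])
E
```

```text
[470.55120349  19.69040249 210.26354778]
```

View pics/w3.png

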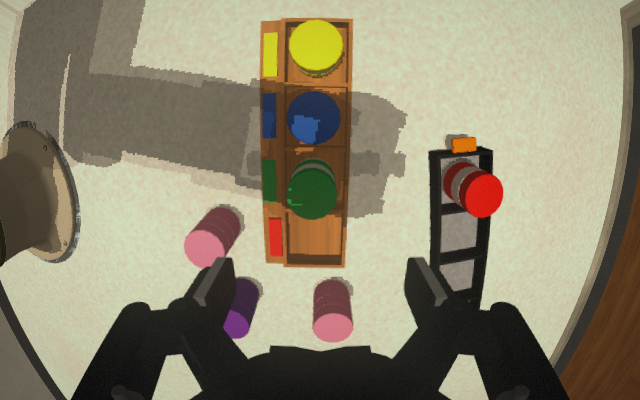

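The red jar stands upright in the caddy's left bay, near (468,188). The green jar (311,190) is straight below the gripper, so it goes next.

Call:
{"method": "drive_tool", "body": {
  "commands": "-0.09 0 -0.3 0 0 0 100;0 0 -0.38 0 0 0 100;0 0 -0.38 0 0 0 100;0 0 -0.3 0 0 0 100;0 0 -0.16 0 0 0 100;0 0 -0.07 0 0 0 100;0 0 0 0 0 0 100;0 0 0 0 0 0 20;0 0 0 0 0 0 20;0 0 0 0 0 0 20;0 0 0 0 0 0 20;0 0 0 0 0 0 20;0 0 0 0 0 0 20;0 0 0 0 0 0 20;0 0 0 0 0 0 20"
}}

```text
time_s: 9.77
eef_pos: [463.6, 19.4, 52.0]
ee_rot: [0.001, 0.707, 0.707, 0.001]
force: [-0.4, 0.1, 4.8]
grip_width: 0.523
grip_force: 40.5
```

Next I lift and move to (640.5,-46): dx +1.77, dy -0.655.

Call:
{"method": "drive_tool", "body": {
  "commands": "0 0 0.1 0 0 0 20;0 0 0.3 0 0 0 20;0 0 0.4 0 0 0 20;0 0 0.3 0 0 0 20;0.2 -0.1 0 0 0 0 20;0.35 -0.12 0 0 0 0 20;0.38 -0.12 0 0 0 0 20;0.38 -0.12 0 0 0 0 20;0.3 -0.12 0 0 0 0 20;0.16 -0.075 0 0 0 0 20;0 0 0 0 0 0 20;0 0 -0.2 0 0 0 20;0 0 -0.3 0 0 0 20;0 0 -0.25 0 0 0 20;0 0 -0.15 0 0 0 20;0 0 -0.1 0 0 0 20;0 0 -0.05 0 0 0 20;0 0 -0.03 0 0 0 20;0 0 0 0 0 0 20;0 0 0 0 0 0 20"
}}

```text
time_s: 11.43
eef_pos: [640.3, -46.1, 53.9]
ee_rot: [0.001, 0.707, 0.707, 0.0]
force: [-0.4, 0.4, -0.6]
grip_width: 0.527
grip_force: 41.5
```

Call:
{"method": "drive_tool", "body": {
  "commands": "0 0 -0.02 0 0 0 20;0 0 0 0 0 0 20;0 0 0 0 0 0 100;0 0 0 0 0 0 100;0 0 0 0 0 0 100;0 0 0 0 0 0 100;0 0 0 0 0 0 100;0 0 0 0 0 0 100;0 0 0.2 0 0 0 100;0 0 0.35 0 0 0 100;0 0 0.35 0 0 0 100;0 0 0.35 0 0 0 100;0 0 0.35 0 0 0 100;-0.3 0.2 0 0 0 0 100;-0.3 0.23 0 0 0 0 100;-0.3 0.23 0 0 0 0 100;-0.3 0.23 0 0 0 0 100;-0.3 0.23 0 0 0 0 100;-0.27 0.21 0 0 0 0 100;0 0 0 0 0 0 100"
}}

```text
time_s: 13.1
eef_pos: [458.9, 89.9, 211.0]
ee_rot: [-0.001, 0.706, 0.708, -0.0]
force: [0.7, -0.4, 1.3]
grip_width: 1.002
grip_force: 0.0
```

```bash
python3 - <<'E'
from h import *
s=sense();p=capture('wrist');cv2.imwrite('pics/w4.png',p['pixels']);print(s['eef_pos'])
E
```

```text
[458.93501295  89.91730494 211.04726123]
```

View pics/w4.png

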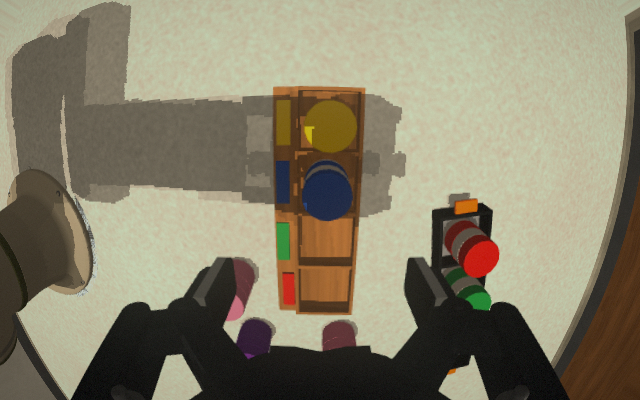

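Red and green stand upright in the caddy's first two bays. The blue lid (327,192) is below the gripper.

Call:
{"method": "drive_tool", "body": {
  "commands": "0 0 -0.3 0 0 0 100;0 0 -0.38 0 0 0 100;0 0 -0.38 0 0 0 100;0 0 -0.3 0 0 0 100;0 0 -0.16 0 0 0 100;0 0 -0.08 0 0 0 100;0 0 0 0 0 0 100;0 0 0 0 0 0 20;0 0 0 0 0 0 20;0 0 0 0 0 0 20;0 0 0 0 0 0 20;0 0 0 0 0 0 20;0 0 0 0 0 0 20;0 0 0 0 0 0 20;0 0 0 0 0 0 20"
}}

```text
time_s: 14.4
eef_pos: [463.7, 86.9, 52.1]
ee_rot: [0.001, 0.707, 0.707, 0.001]
force: [0.2, -0.0, 6.0]
grip_width: 0.531
grip_force: 40.1
```

Call:
{"method": "drive_tool", "body": {
  "commands": "0 0 0.1 0 0 0 20;0 0 0.3 0 0 0 20;0 0 0.4 0 0 0 20;0 0 0.3 0 0 0 20;0.15 -0.18 0 0 0 0 20;0.25 -0.28 0 0 0 0 20;0.27 -0.28 0 0 0 0 20;0.27 -0.28 0 0 0 0 20;0.27 -0.28 0 0 0 0 20;0.27 -0.28 0 0 0 0 20;0.25 -0.26 0 0 0 0 20;0.12 -0.14 0 0 0 0 20;0 0 0 0 0 0 20;0 0 0 0 0 0 20"
}}

```text
time_s: 15.57
eef_pos: [647.7, -111.4, 161.0]
ee_rot: [-0.0, 0.708, 0.706, -0.0]
force: [-0.7, 0.3, -1.3]
grip_width: 0.528
grip_force: 41.7
```

```bash
python3 - <<'E'
from h import *
s=sense();p=capture('wrist');cv2.imwrite('pics/w5.png',p['pixels']);print(s['eef_pos'])
E
```

```text
[ 647.68845148 -111.41361401  160.98313086]
```

View pics/w5.png

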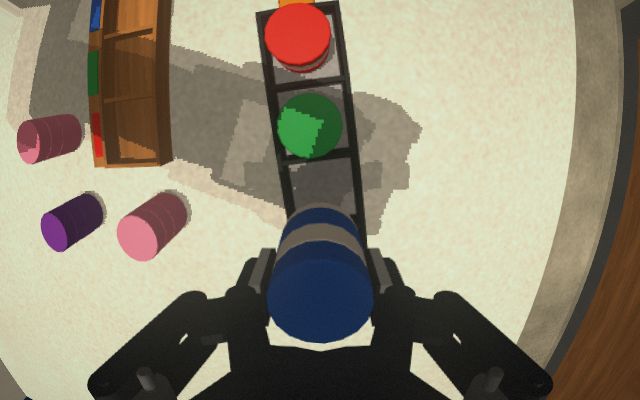

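Red and green are upright in their bays. The far divider of bay 3 shows at (289,162)–(356,152), which asks for a correction of about +2 mm in x and +1 mm in y before lowering.

Call:
{"method": "drive_tool", "body": {
  "commands": "0.015 0.01 -0.2 0 0 0 20;0 0 -0.3 0 0 0 20;0 0 -0.25 0 0 0 20;0 0 -0.15 0 0 0 20;0 0 -0.1 0 0 0 20;0 0 -0.05 0 0 0 20;0 0 -0.04 0 0 0 20;0 0 -0.01 0 0 0 20;0 0 0 0 0 0 20"
}}

```text
time_s: 16.37
eef_pos: [649.7, -109.8, 52.2]
ee_rot: [0.001, 0.707, 0.707, 0.0]
force: [-1.6, 2.2, 2.2]
grip_width: 0.529
grip_force: 41.8
```

Call:
{"method": "drive_tool", "body": {
  "commands": "0 0 0 0 0 0 100;0 0 0 0 0 0 100;0 0 0 0 0 0 100;0 0 0 0 0 0 100;0 0 0 0 0 0 100;0 0 0 0 0 0 100;0 0 0.2 0 0 0 100;0 0 0.35 0 0 0 100;0 0 0.35 0 0 0 100;0 0 0.35 0 0 0 100;0 0 0.35 0 0 0 100;-0.2 0.29 0 0 0 0 100;-0.22 0.3 0 0 0 0 100;-0.22 0.3 0 0 0 0 100;-0.22 0.3 0 0 0 0 100;-0.22 0.3 0 0 0 0 100;-0.22 0.3 0 0 0 0 100;-0.22 0.3 0 0 0 0 100;-0.22 0.3 0 0 0 0 100;-0.11 0.2 0 0 0 0 100"
}}

```text
time_s: 18.03
eef_pos: [462.0, 151.1, 211.0]
ee_rot: [-0.0, 0.707, 0.707, 0.0]
force: [-0.6, -0.9, 0.5]
grip_width: 1.0
grip_force: 0.0
```

Call:
{"method": "drive_tool", "body": {
  "commands": "0 0 0 0 0 0 100;0 0 0 0 0 0 100;0 0 0 0 0 0 100"
}}

```text
time_s: 18.28
eef_pos: [464.7, 148.6, 210.9]
ee_rot: [0.0, 0.707, 0.707, 0.0]
force: [-0.7, 0.1, 0.4]
grip_width: 1.0
grip_force: 0.0
```

```bash
python3 - <<'E'
from h import *
s=sense();p=capture('wrist');cv2.imwrite('pics/w6.png',p['pixels']);print(s['eef_pos'])
hsv=cv2.cvtColor(p['pixels'],cv2.COLOR_BGR2HSV)
m=((abs(hsv[...,0].astype(int)-29)<6)&(hsv[...,1]>150)).astype(np.uint8)
m=cv2.morphologyEx(m,cv2.MORPH_OPEN,np.ones((15,15),np.uint8))
n,l,st,ce=cv2.connectedComponentsWithStats(m)
for i in range(1,n): print(ce[i],st[i],wground(s,p,ce[i],74).round(1))
E
```

```text
[464.72509497 148.60330167 210.92061322]
```

View pics/w6.png

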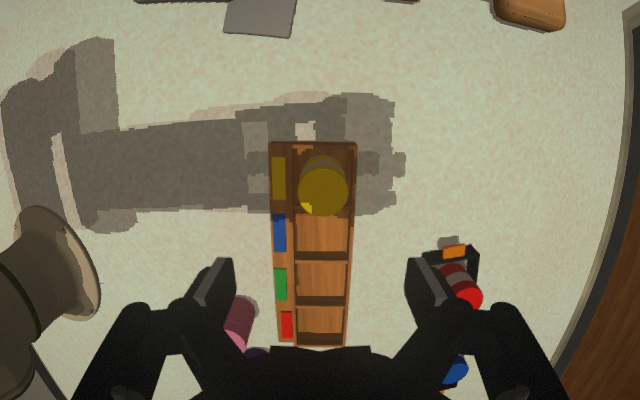

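The yellow lid (323,191) is directly below the gripper, and the other three rack bays are empty.

Call:
{"method": "drive_tool", "body": {
  "commands": "0.01 0.01 -0.3 0 0 0 100;0 0 -0.38 0 0 0 100;0 0 -0.38 0 0 0 100;0 0 -0.3 0 0 0 100;0 0 -0.16 0 0 0 100;0 0 -0.08 0 0 0 100;0 0 0 0 0 0 100;0 0 0 0 0 0 20;0 0 0 0 0 0 20;0 0 0 0 0 0 20;0 0 0 0 0 0 20;0 0 0 0 0 0 20;0 0 0 0 0 0 20;0 0 0 0 0 0 20;0 0 0 0 0 0 20"
}}

```text
time_s: 19.58
eef_pos: [466.1, 150.0, 52.1]
ee_rot: [0.001, 0.707, 0.707, 0.001]
force: [-0.6, -1.6, 5.3]
grip_width: 0.528
grip_force: 40.1
```

Call:
{"method": "drive_tool", "body": {
  "commands": "0 0 0.1 0 0 0 20;0 0 0.3 0 0 0 20;0 0 0.4 0 0 0 20;0 0 0.3 0 0 0 20;0.1 -0.16 0 0 0 0 20;0.2 -0.34 0 0 0 0 20;0.2 -0.34 0 0 0 0 20;0.2 -0.34 0 0 0 0 20;0.2 -0.34 0 0 0 0 20;0.2 -0.34 0 0 0 0 20;0.2 -0.34 0 0 0 0 20;0.2 -0.34 0 0 0 0 20;0.2 -0.34 0 0 0 0 20;0.16 -0.28 0 0 0 0 20;0.06 -0.1 0 0 0 0 20;0 0 0 0 0 0 20;0 0 0 0 0 0 20;0 0 0 0 0 0 20"
}}

```text
time_s: 21.08
eef_pos: [657.0, -174.8, 161.3]
ee_rot: [-0.0, 0.707, 0.707, 0.0]
force: [-0.3, 0.4, -1.4]
grip_width: 0.525
grip_force: 41.8
```

```bash
python3 - <<'E'
from h import *
s=sense();p=capture('wrist');cv2.imwrite('pics/w7.png',p['pixels']);print(s['eef_pos'])
E
```

```text
[ 656.96158336 -174.76980176  161.29042786]
```

View pics/w7.png

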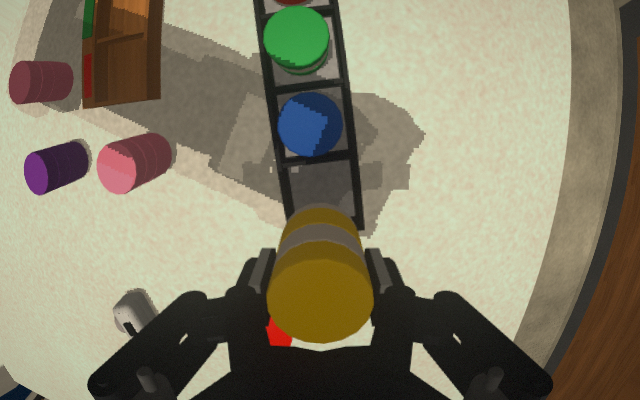

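The view matches the one over bay 3: the divider runs (289,162)–(353,152), and green and blue are upright. I lower with about +1 mm in x.

Call:
{"method": "drive_tool", "body": {
  "commands": "0.01 0 -0.2 0 0 0 20;0 0 -0.3 0 0 0 20;0 0 -0.25 0 0 0 20;0 0 -0.15 0 0 0 20;0 0 -0.1 0 0 0 20;0 0 -0.05 0 0 0 20;0 0 -0.035 0 0 0 20;0 0 -0.01 0 0 0 20;0 0 0 0 0 0 20;0 0 0 0 0 0 20"
}}

```text
time_s: 21.97
eef_pos: [658.7, -176.1, 52.3]
ee_rot: [0.001, 0.707, 0.707, 0.0]
force: [0.2, -0.0, -1.6]
grip_width: 0.53
grip_force: 41.8
```

Call:
{"method": "drive_tool", "body": {
  "commands": "0 0 0 0 0 0 100;0 0 0 0 0 0 100;0 0 0 0 0 0 100;0 0 0 0 0 0 100;0 0 0 0 0 0 100;0 0 0 0 0 0 100;0 0 0.2 0 0 0 100;0 0 0.35 0 0 0 100;0 0 0.35 0 0 0 100;0 0 0.35 0 0 0 100;0 0 0.35 0 0 0 100;-0.35 -0.1 0 0 0 0 100;-0.35 -0.1 0 0 0 0 100;-0.35 -0.1 0 0 0 0 100;-0.35 -0.1 0 0 0 0 100;-0.35 -0.1 0 0 0 0 100;-0.35 -0.1 0 0 0 0 100;-0.35 -0.1 0 0 0 0 100;0 0 0 0 0 0 100;0 0 0 0 0 0 100"
}}

```text
time_s: 23.63
eef_pos: [412.6, -246.5, 211.9]
ee_rot: [0.001, 0.708, 0.706, 0.0]
force: [0.4, 0.1, -0.7]
grip_width: 1.002
grip_force: 0.0
```

```bash
python3 - <<'E'
from h import *
t=capture('top');a=cv2.resize(t['pixels'][110:290,290:530],(800,600),interpolation=cv2.INTER_CUBIC)
w=capture('side');b=cv2.resize(w['pixels'][130:280,250:400],(400,400),interpolation=cv2.INTER_CUBIC)
cv2.imwrite('pics/end.png',np.hstack([cv2.resize(a,(400,300)),cv2.copyMakeBorder(b[:300],0,0,0,0,0)]))
E
```

```text
(no output)
```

View pics/end.png

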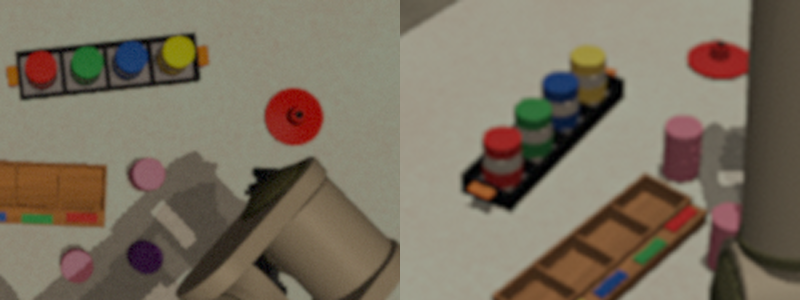

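All four jars stand upright in the order red, green, blue, yellow from left to right. Before handing in, I check the lid positions numerically for tilt.

```bash
python3 - <<'E'
from h import *
p=capture('top');hsv=cv2.cvtColor(p['pixels'],cv2.COLOR_BGR2HSV)
for k,u,v in [('r',40,69),('g',87,65),('b',131,59),('y',179,53)]:
    x0,y0=290+u*.6,110+v*.6
    H=int(hsv[round(y0),round(x0),0]);d=np.abs(hsv[...,0].astype(int)-H);d=np.minimum(d,180-d)
    yy,xx=np.mgrid[:400,:640];m=(d<12)&(hsv[...,1]>130)&((xx-x0)**2+(yy-y0)**2<144)
    q=(xx[m].mean(),yy[m].mean());print(k,m.sum(),ground(p,q,74).round(1))
E
```

```text
r 353 [629.2  18.8  74. ]
g 291 [639.7 -46.5  74. ]
b 303 [ 649.4 -109.2   74. ]
y 372 [ 656.9 -174.9   74. ]
```

The lid centres are all within 3 mm of where each jar was released, so none is tilted or perched on a wall.

```bash
python3 -c "
from rig import *
print(finish_job())"
```

```text
the job is handed in; nothing more can be done
None
```

All four jars stand upright in the caddy in reverse order (red, green, blue, yellow from the robot's left), nothing else was moved, and the job was handed in at about 24 s.

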